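# Put the kite maker's bench back in order

### The job

Sort the kite maker's bench: lay the two bamboo spars in the notched spar rack, one in each lane and centred across both combs; stand the two wooden reels upright in the divided tray, one in each bay; and set the brass paperweight upright in the round steel dish. Leave the paste jar where it stands.

Things in the scene. Friction and masses are not known exactly. Their poses are not given: they have to be found in the camera images.
- spar_a: a straight split-bamboo spar, pale, square in section: 130 long x 14 x 14 mm, about 25 g. Lies flat on the bench. Origin at its middle (centre of the section too, so 7 mm above what it lies on); its x axis runs along its length. The two spars are alike.
- spar_b: the other straight split-bamboo spar, pale, square in section: 130 long x 14 x 14 mm, about 25 g. Lies flat on the bench. Origin at its middle (centre of the section too, so 7 mm above what it lies on); its x axis runs along its length. The two spars are alike.
- reel_a: an empty turned wooden line reel standing on end, 50 mm high: round flanges 46 mm in diameter at the bottom (10 mm thick) and the top (14 mm thick, z = 36 to 50 mm), a 36 mm barrel between; about 45 g. Origin at the centre of its underside, z axis up. The two reels are alike.
- reel_b: the other empty turned wooden line reel standing on end, 50 mm high: round flanges 46 mm in diameter at the bottom (10 mm thick) and the top (14 mm thick, z = 36 to 50 mm), a 36 mm barrel between; about 45 g. Origin at the centre of its underside, z axis up. The two reels are alike.
- weight: a brass paperweight, 45 mm high, 0.2 kg: a round base 44 mm in diameter and 12 mm thick, a thin neck, and a round knob 24 mm in diameter between z = 26 and 40 mm to hold it by. Stands upright; origin at the centre of its underside, z axis up.
- rack: fixed spar rack: plywood base 110 (x) x 120 (y) x 8 mm; at x = -40 and +40 mm a dark wooden comb 10 mm thick: crossbar top at z = 20 mm, three teeth up to z = 40 mm (middle 20 mm wide, outer 10 mm) leaving two lanes 40 mm wide along x, centred at y = -30 and +30 mm, open between the combs. A spar lies along x on both crossbars, its middle at z = 27 mm. Origin: centre of the underside.
- tray: the reel tray, a shallow pale wooden tray fixed to the bench (its place differs from start to start): outside 80 (x) x 155 (y) x 22 mm high, walls and floor 5 mm thick, one divider as high as the walls at y = 0 making two bays of 70 x 70 mm inside, centred at y = -37.5 and +37.5 mm. Origin at the centre of the underside; bay floors 5 mm above it.
- dish: a round shallow steel dish fixed to the bench (its place differs from start to start): 110 mm across the rim, 20 mm high, wall 3 mm, flat floor 94 mm across, 4 mm above its underside. Origin at the centre of the underside.
- paste_jar: a bystander, to be left where it is: a clear round paste jar with white lid, 56 mm in diameter and 52 mm high, standing loose in the row among the things to sort. Origin at the centre of its underside.
Things that resemble listed ones, but are neither listed nor needed, are in the scene too. Leave any black or red look-alike of the spar_a alone. Leave any purple look-alike of the spar_b alone.

How it is judged:
At the end, for the whole second after the job is handed in: A spar in each rack lane on both crossbars (25 mm along, 16 mm across, 6 mm in height, 0.35 rad); a reel in each bay (16 mm each way, on the floor); the weight on the dish floor within 30 mm of its centre; reels and weight within 0.12 rad of upright; all released and at rest (((x of spar_a in the frame of rack between -0.025 and 0.025 m and y of spar_a in the frame of rack between 0.014 and 0.046 m and z of spar_a in the frame of rack between 0.021 and 0.033 m and x of spar_b in the frame of rack between -0.025 and 0.025 m and y of spar_b in the frame of rack between -0.046 and -0.014 m and z of spar_b in the frame of rack between 0.021 and 0.033 m) or (x of spar_a in the frame of rack between -0.025 and 0.025 m and y of spar_a in the frame of rack between -0.046 and -0.014 m and z of spar_a in the frame of rack between 0.021 and 0.033 m and x of spar_b in the frame of rack between -0.025 and 0.025 m and y of spar_b in the frame of rack between 0.014 and 0.046 m and z of spar_b in the frame of rack between 0.021 and 0.033 m)) and ((x of reel_a in the frame of tray between -0.016 and 0.016 m and y of reel_a in the frame of tray between 0.0215 and 0.0535 m and z of reel_a in the frame of tray between -0.001 and 0.011 m and x of reel_b in the frame of tray between -0.016 and 0.016 m and y of reel_b in the frame of tray between -0.0535 and -0.0215 m and z of reel_b in the frame of tray between -0.001 and 0.011 m) or (x of reel_a in the frame of tray between -0.016 and 0.016 m and y of reel_a in the frame of tray between -0.0535 and -0.0215 m and z of reel_a in the frame of tray between -0.001 and 0.011 m and x of reel_b in the frame of tray between -0.016 and 0.016 m and y of reel_b in the frame of tray between 0.0215 and 0.0535 m and z of reel_b in the frame of tray between -0.001 and 0.011 m)) and angle between the x axis of each of spar_a, spar_b and the x axis of rack, either way round below 0.35 rad and angle between each of reel_a, reel_b, weight's own z axis and vertical below 0.12 rad and horizontal distance between weight and dish below 0.03 m and z of weight in the frame of dish between -0.003 and 0.012 m and linear speed of each of spar_a, spar_b, reel_a, reel_b, weight below 0.02 m/s); the robot touches nothing.
It fails at once if the paste jar is moved by more than 30 mm or tipped over (distance of paste_jar from where it was at the start of the episode above 0.03 m or angle between paste_jar's own z axis and vertical above 0.5 rad).
It also fails if it takes over 112 s, if anything falls off the work surface, if the arm or the gripper's body presses on something with over 40 N, if the wrist force passes 120 N, or if a joint passes its speed limit or range.

### The arm

A 7-joint arm with a two-finger parallel gripper is mounted at the origin on the work surface. World frame = base frame: x ahead of the robot, y to its left, z up, the work surface at z = 0. Lengths are in m, angles in rad, forces in N, time in s.
With the tool pointing down it reaches from about 0.4 to 0.85 m from the base axis. Payload 4.4 kg.
Tool frame: the origin (TCP) lies midway between the tips of the shut fingers; the grasp point (between the pads) lies 19 mm behind it; z points along the fingers, y is the direction in which the jaws open and shut (so a half turn about z gives the same grasp; the last joint's range is limited). The gripper opens to 94 mm and grips with 3 to 60 N. Pads are 16 mm wide; open, the fingers measure 119 mm over their backs; the gripper's body (75 mm by 177 mm) begins 78 mm behind the grasp point.
Start: joints at [-1.335, 0.628, 0.038, 1.517, -0.027, 0.996, -0.02], TCP at [0.193, 0.621, 0.205] pointing down, gripper open.
Joint ranges: [-3.06, 3.06], [-0.37, 2.12], [-1.25, 1.32], [0.18, 2.47], [-1.1, 4.24], [0.23, 1.98], [-2.94, 2.94]. Speed limits (rad/s): [2.57, 2.57, 3.14, 3.14, 3.14, 3.14, 3.14].

### API

Orientations are given as a rotation vector (axis times angle).
In Python, from bench import ctrl gives the robot as it stands. Calls block until the motion is done:
- ctrl.move_to(position, orientation): joint-space move of the TCP to a pose.
- ctrl.move_linear(position, max_speed=0.15, ori=None, max_force=None): straight line of the TCP; ori=None keeps the orientation; max_speed is the mean speed in m/s. With max_force (N) it stops when the force on the tool has changed by that much, and returns True; else False.
- ctrl.move_j(angles): joint-space move.
- ctrl.set_gripper(opening): finger opening in m; the grip force is fixed at half the most; returns when the fingers have stopped.
- ctrl.dwell(seconds).
- ctrl.ik(position, orientation): joint angles nearest the present ones, or None.
- ctrl.read_camera(name): name is "side" or "top"; returns the picture (480x640x3 uint8, red, green, blue); there is no depth.
- ctrl.camera_info(name): a dict with "fx", "fy", "cx", "cy" (pixels), "position" and "rotation" of the camera in the world. Camera axes: x right, y up, looking along -z (the intrinsics and any distortion apply to the point x, -y, -z); pixel columns grow to the right and rows downward; lengths in m; the calibration is good to about 2 mm. A picture is of the moment at which its call begins. camera_info takes no time and is no camera call.
A pose or a line that the arm cannot do raises ctrl.MotionError and nothing moves.
- ctrl.hand_in(): hands the job in, once; it reports no verdict.
Trained networks look in the newest picture that a camera, given by its name, has taken for a name from the list of things; names that differ only in an ending like _2 or _b are one class to them, and where a whole thing is asked for, a point or a joint stands for the part that bears it (a point fixed in the world has none). Each returns a list of dicts, best first, with "confidence" (0 to 1); they miss things now and then, are a little off and sometimes report something else, mostly with a low value. They report only what shows in the picture. A call takes as long as a camera call. They do not tell look-alikes from the thing itself.
- ctrl.recognise(camera, query): "at" ([x, y, z] in m, in the coordinates of the camera as it stood for that picture, good to about 4 mm: the middle of the surface that is visible of it).
- ctrl.mark_of(camera, query): "at" ([x, y, z] in m, in the coordinates of the camera as it stood for that picture, good to about 4 mm: a listed point, or the origin of a listed thing).
Readings, each from a call of its own:
- ctrl.read_t(): time.
- ctrl.read_q(): joint angles.
- ctrl.read_dq(): joint speeds.
- ctrl.read_tau(): joint torques, N m.
- ctrl.read_ee_pos(): TCP position.
- ctrl.read_eef_rot(): TCP orientation.
- ctrl.read_ft_force(): force on the tool from outside, world axes, zero at the start.
- ctrl.read_wrist_torque(): the same for the moment, N m.
- ctrl.read_finger_gap(): finger opening in m.
Only numpy, scipy, OpenCV 4.12 (cv2) and the standard library are available. Lean on these libraries where they do the work, as an engineer would, in place of code of your own. Each camera call takes 0.05 s, during which the arm holds its last target.

## Working session

There is one attempt and no reset: what is moved stays moved. The work goes in short steps, each a Python script; the robot and the scene stay as the last script left them, time stands still between calls to the robot, and variables do not carry over. Pictures are saved under pics/ and viewed, and the job is handed in when it is done.

```bash
mkdir -p pics; ls; cat > h.py <<'E'
import numpy as np,cv2
from bench import ctrl
def snap(c,n):
    im=ctrl.read_camera(c); cv2.imwrite(f'pics/{n}.png',cv2.cvtColor(im,cv2.COLOR_RGB2BGR)); return im
def w(c,p):
    i=ctrl.camera_info(c); return np.array(i['rotation'])@np.array(p)+np.array(i['position'])
def px(c,P):
    i=ctrl.camera_info(c); q=np.array(i['rotation']).T@(np.array(P)-np.array(i['position']))
    return np.array([i['cx']+i['fx']*q[0]/-q[2], i['cy']+i['fy']*-q[1]/-q[2]])
def ray(c,u,v,z):
    i=ctrl.camera_info(c); d=np.array(i['rotation'])@np.array([(u-i['cx'])/i['fx'],-(v-i['cy'])/i['fy'],-1]); p=np.array(i['position'])
    return p+d*(z-p[2])/d[2]
E
python3 - <<'E'
from h import *
print(ctrl.read_t())
for c in ['top','side']:
    snap(c,c+'0'); print(ctrl.camera_info(c))
    for n in ['spar_a','reel_a','weight','rack','tray','dish','paste_jar']:
        for r in ctrl.mark_of(c,n): P=w(c,r['at']);print(c,n,round(r['confidence'],2),P.round(3),px(c,P).round())
E
```

```text
pics
0.0
{'fx': 433.5349691541536, 'fy': 433.5349691541536, 'cx': 323.2661112899099, 'cy': 237.05276770830721, 'position': array([ 0.24822266, -0.16842552,  1.14664761]), 'rotation': array([ 0.08433363, -0.09910701, -1.56239681])}Traceback (most recent call last):
  File "<stdin>", line 6, in <module>
  File "h.py", line 9, in px
    return np.array([i['cx']+i['fx']*q[0]/-q[2], i['cy']+i['fy']*-q[1]/-q[2]])
                                     ~^^^
IndexError: invalid index to scalar variable.
```

```bash
cat > h.py <<'E'
import numpy as np,cv2
from bench import ctrl
from scipy.spatial.transform import Rotation as R
def ci(c):
    i=ctrl.camera_info(c); return i,R.from_rotvec(i['rotation']).as_matrix(),np.array(i['position'])
def snap(c,n):
    im=ctrl.read_camera(c); cv2.imwrite(f'pics/{n}.png',cv2.cvtColor(im,cv2.COLOR_RGB2BGR)); return im
def w(c,p):
    i,M,t=ci(c); return M@np.array(p)+t
def px(c,P):
    i,M,t=ci(c); q=M.T@(np.array(P)-t)
    return np.array([i['cx']+i['fx']*q[0]/-q[2], i['cy']+i['fy']*-q[1]/-q[2]])
def ray(c,u,v,z):
    i,M,p=ci(c); d=M@np.array([(u-i['cx'])/i['fx'],-(v-i['cy'])/i['fy'],-1])
    return p+d*(z-p[2])/d[2]
E
python3 - <<'E'
from h import *
print(ctrl.read_t())
for c in ['top','side']:
    snap(c,c+'0'); print(ctrl.camera_info(c))
    for n in ['spar_a','reel_a','weight','rack','tray','dish','paste_jar']:
        for r in ctrl.mark_of(c,n): P=w(c,r['at']);print(c,n,round(r['confidence'],2),P.round(3),px(c,P).round())
print(ctrl.read_t())
E
```

```text
0.1
{'fx': 433.5349691541536, 'fy': 433.5349691541536, 'cx': 323.2661112899099, 'cy': 237.05276770830721, 'position': array([ 0.24822266, -0.16842552,  1.14664761]), 'rotation': array([ 0.08433363, -0.09910701, -1.56239681])}
top spar_a 0.91 [ 0.354 -0.687  0.008] [515. 249.]
top spar_a 0.87 [0.283 0.347 0.007] [121. 274.]
top spar_a 0.84 [0.444 0.073 0.004] [229. 213.]
top spar_a 0.74 [ 0.167 -0.296  0.009] [368. 320.]
top spar_a 0.48 [ 0.446 -0.335  0.002] [382. 214.]
top reel_a 0.75 [ 0.432  0.216 -0.003] [176. 218.]
top reel_a 0.66 [ 0.421 -0.08  -0.002] [286. 223.]
top weight 0.58 [ 0.424 -0.19  -0.004] [328. 222.]
top rack 0.62 [ 0.622  0.254 -0.001] [165. 149.]
top tray 0.86 [ 0.61  -0.247 -0.003] [349. 155.]
top dish 0.64 [ 0.599  0.01  -0.002] [254. 158.]
top dish 0.37 [ 0.421 -0.192  0.   ] [328. 223.]
top paste_jar 0.95 [ 0.434  0.334 -0.001] [131. 217.]
top paste_jar 0.5 [0.621 0.257 0.002] [163. 149.]
{'fx': 486.435071149631, 'fy': 486.435071149631, 'cx': 318.00328888191035, 'cy': 229.9510873305598, 'position': array([0.36140373, 0.82947994, 0.62163499]), 'rotation': array([ 0.01095716, -1.53364401, -2.68997446])}
side spar_a 0.95 [0.45  0.075 0.007] [284. 301.]
side spar_a 0.82 [ 0.444 -0.337  0.006] [302. 205.]
side spar_a 0.8 [0.291 0.344 0.006] [372. 420.]
side spar_a 0.58 [ 0.353 -0.698  0.003] [337. 157.]
side spar_a 0.57 [ 0.174 -0.293  0.001] [404. 218.]
side reel_a 0.78 [0.433 0.215 0.004] [286. 354.]
side reel_a 0.76 [ 0.427 -0.079  0.005] [302. 259.]
side weight 0.62 [ 0.426 -0.2   -0.   ] [306. 234.]
side rack 0.91 [0.62  0.25  0.003] [174. 365.]
side tray 0.72 [ 0.615 -0.25   0.002] [233. 220.]
side dish 0.71 [ 0.603  0.008 -0.001] [216. 281.]
side paste_jar 0.61 [ 0.439  0.33  -0.002] [275. 411.]
0.9
```

View pics/top0.png

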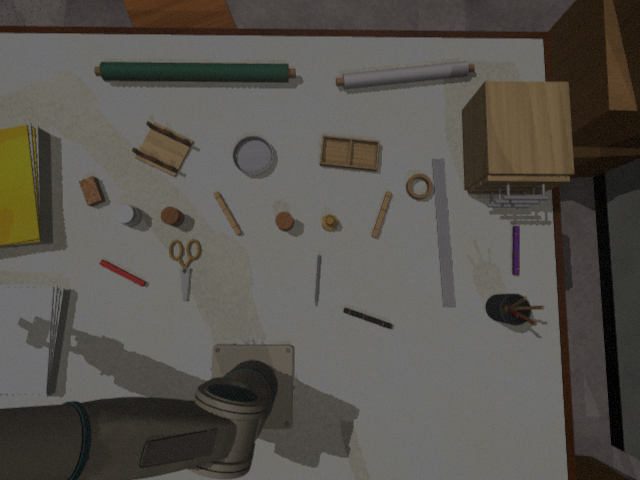

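```bash
ls pics
```

```text
side0.png
top0.png
```

View pics/side0.png

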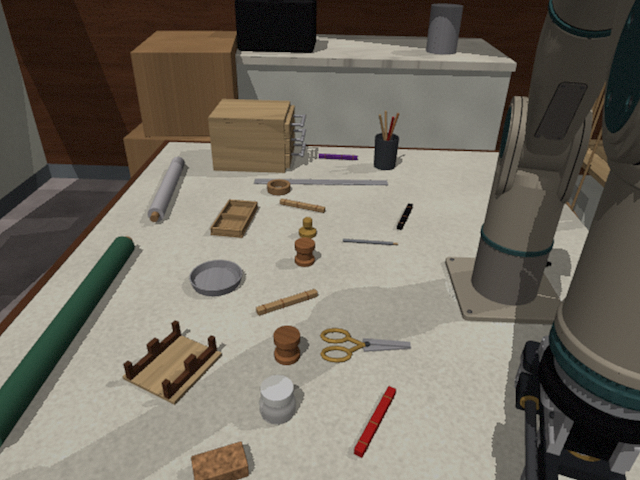

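```bash
python3 - <<'E'
import cv2,numpy as np
im=cv2.imread('pics/top0.png')
a=cv2.resize(im[115:245,125:265],None,fx=5.5,fy=4.5,interpolation=cv2.INTER_CUBIC)
a=cv2.resize(im[115:245,125:265],(700,650)[:2],interpolation=cv2.INTER_CUBIC)[:600]
cv2.imwrite('pics/c1.png',cv2.convertScaleAbs(a,alpha=1.6))
a=cv2.resize(im[125:245,260:400],(700,600),interpolation=cv2.INTER_CUBIC)
cv2.imwrite('pics/c2.png',cv2.convertScaleAbs(a,alpha=1.6))
E
```

```text
(no output)
```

View pics/c1.png

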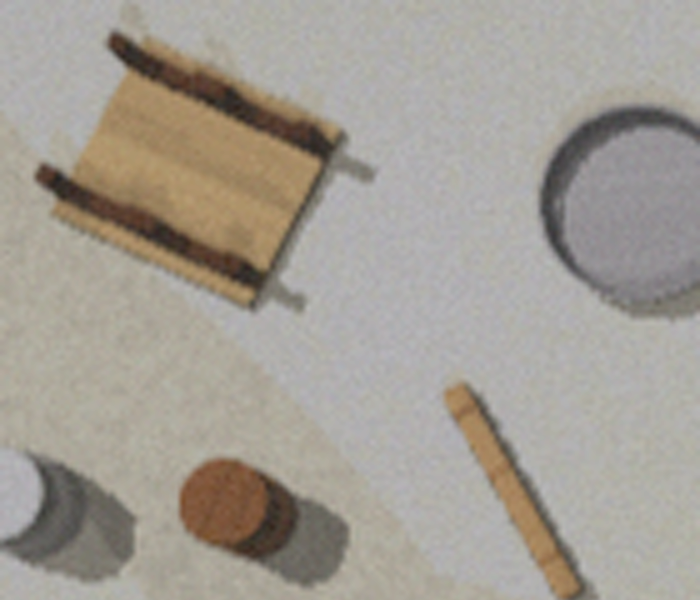

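View pics/c2.png

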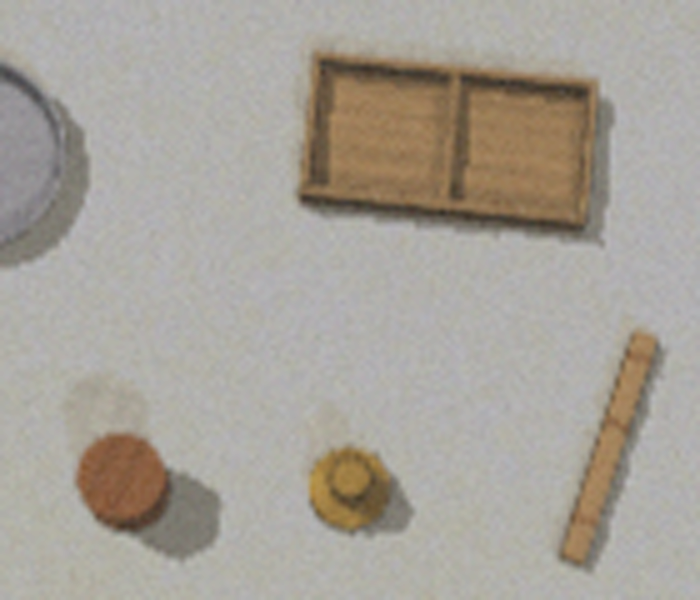

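```bash
cat > m.py <<'E'
from h import *
def c1(u,v,z): return ray('top',125+u/5-.4,115+v/5-.4,z)[:2]
def c2(u,v,z): return ray('top',260+u/5-.4,125+v/5-.4,z)[:2]
def line(n,a,b): d=a-b; print(n,a.round(3),b.round(3),'mid',((a+b)/2).round(4),'len',np.linalg.norm(d).round(4),'ang',np.arctan2(d[1],d[0]).round(3))
line('spar1',c1(457,385,.014),c1(570,593,.014))
line('spar2',c2(645,337,.014),c2(576,560,.014))
line('rackbase',c1(55,208,.008),c1(255,305,.008))
line('combfar',c1(112,38,.04),c1(335,145,.04))
line('combnear',c1(40,172,.04),c1(265,275,.04))
q=[c2(*p,.022) for p in [(315,52),(597,80),(583,228),(302,200)]]
print('tray',np.mean(q,0)); line('t',q[0],q[1]);line('t',q[3],q[2]);line('t',q[0],q[3]);line('t',q[1],q[2])
line('reel1',c1(223,503,.05),c1(223,503,.05)); line('reel2',c2(122,478,.05),c2(122,478,.05)); line('wt',c2(350,478,.042),c2(350,478,.042))
E
python3 m.py; python3 - <<'E'
from h import *
d=0
import time
for yaw in [0,.5,-.5]:
  for p in [(.62,.25),(.6,.01),(.61,-.25),(.445,.075),(.445,-.335),(.43,.215),(.425,-.08)]:
    for z in [.02,.2]:
      o=(R.from_euler('z',yaw)*R.from_rotvec([np.pi,0,0])).as_rotvec()
      q=ctrl.ik([*p,z],o); print(yaw,p,z,None if q is None else np.round(q,2))
print(ctrl.read_eef_rot(),ctrl.read_t())
E
```

```text
spar1 [0.501 0.107] [0.39  0.044] mid [0.4454 0.0754] len 0.1277 ang 0.517
spar2 [ 0.503 -0.352] [ 0.383 -0.314] mid [ 0.4435 -0.3334] len 0.1259 ang -0.305
rackbase [0.598 0.328] [0.545 0.218] mid [0.5713 0.2729] len 0.1217 ang 1.124
combfar [0.68  0.289] [0.623 0.169] mid [0.6518 0.2291] len 0.1329 ang 1.125
combnear [0.607 0.323] [0.553 0.203] mid [0.5799 0.2627] len 0.1318 ang 1.146
tray [ 0.60843643 -0.24734541]
t [ 0.656 -0.175] [ 0.642 -0.327] mid [ 0.6493 -0.251 ] len 0.1522 ang 1.478
t [ 0.575 -0.169] [ 0.561 -0.319] mid [ 0.5676 -0.2437] len 0.1504 ang 1.478
t [ 0.656 -0.175] [ 0.575 -0.169] mid [ 0.6155 -0.172 ] len 0.082 ang -0.079
t [ 0.642 -0.327] [ 0.561 -0.319] mid [ 0.6014 -0.3227] len 0.082 ang -0.1
reel1 [0.43  0.215] [0.43  0.215] mid [0.4305 0.2153] len 0.0 ang 0.0
reel2 [ 0.42  -0.078] [ 0.42  -0.078] mid [ 0.4197 -0.0777] len 0.0 ang 0.0
wt [ 0.422 -0.195] [ 0.422 -0.195] mid [ 0.4218 -0.1945] len 0.0 ang 0.0
0 (0.62, 0.25) 0.02 [-0.77  0.98  0.64  1.6  -0.75  0.82 -1.38]
0 (0.62, 0.25) 0.2 [-0.83  0.78  0.78  1.48 -0.58  1.12 -1.51]
0 (0.6, 0.01) 0.02 [-0.43  
[... 1984 characters left out ...]
  0.96  1.64 -1.05  1.   -0.88]
-0.5 (0.61, -0.25) 0.2 [-0.2   0.92  1.14  1.51 -0.86  1.27 -1.02]
-0.5 (0.445, 0.075) 0.02 [-0.61  0.78  0.58  2.21 -1.07  0.46 -1.22]
-0.5 (0.445, 0.075) 0.2 [-0.97  0.6   1.15  2.07 -0.7   0.93 -1.5 ]
-0.5 (0.445, -0.335) 0.02 [ 0.13  0.92  0.77  1.93 -1.    0.72 -0.55]
-0.5 (0.445, -0.335) 0.2 [-0.05  0.77  1.15  1.8  -0.79  1.11 -0.69]
-0.5 (0.43, 0.215) 0.02 [-0.13  0.78 -0.6   2.11  0.91  0.52  2.8 ]
-0.5 (0.43, 0.215) 0.2 [-1.23  0.65  1.15  2.   -0.73  0.98 -1.79]
-0.5 (0.425, -0.08) 0.02 [-0.15  0.73  0.4   2.26 -0.94  0.32 -1.  ]
-0.5 (0.425, -0.08) 0.2 [-0.63  0.57  1.15  2.12 -0.68  0.9  -1.15]
[-4.72374274e-01 -3.10585606e+00 -8.68368478e-05] 0.9
```

```bash
cat >> h.py <<'E'
def ori(y): return (R.from_euler('z',y)*R.from_rotvec([np.pi,0,0])).as_rotvec()
def best(p,y):
    q0=np.array(ctrl.read_q()); c=[]
    for yy in (y,y+np.pi,y-np.pi):
        q=ctrl.ik(list(p),ori(yy))
        if q is not None: c.append((np.abs(np.array(q)-q0).max(),yy))
    return min(c)[1]
def go(p,y,zup,zdn,sp=.12,mf=15):
    P=[p[0],p[1],zup]; yy=best(P,y); ctrl.move_to(P,ori(yy))
    h=ctrl.move_linear([p[0],p[1],zdn+.03],.25,max_force=25)
    h2=ctrl.move_linear([p[0],p[1],zdn],.06,max_force=mf)
    print('down',h,h2,np.round(ctrl.read_ee_pos(),4),np.round(ctrl.read_ft_force(),1)); return h or h2
def up(z):
    e=ctrl.read_ee_pos(); ctrl.move_linear([e[0],e[1],z],.25)
def pick(p,y,zdn,op,zup=.17):
    ctrl.set_gripper(op); go(p,y,zup,zdn); ctrl.set_gripper(0); print('gap',ctrl.read_finger_gap())
    up(zup); print('gap up',ctrl.read_finger_gap(),ctrl.read_ft_force().round(1),ctrl.read_t())
def place(p,y,zdn,op,zup=.17):
    go(p,y,zup,zdn,mf=10); ctrl.set_gripper(op); up(zup); print('placed',ctrl.read_finger_gap(),ctrl.read_t())
TY=-.093; RY=-.44
T=np.array([.609,-.248]); K=np.array([.620,.249]); D=np.array([.601,.009])
def off(c,y,dx,dy): return c+R.from_euler('z',y).as_matrix()[:2,:2]@np.array([dx,dy])
E
python3 - <<'E'
from h import *
pick((.431,.215),0,.027,.075)
place(off(T,TY,0,.0375),TY,.033,.062)
snap('top','top1')
E
```

```text
down False False [0.4309 0.2149 0.0268] [-0.4  0.7 -0.5]
gap 0.0451935507837293
gap up 0.04492186024377905 [ 0.5 -0.5 -0.1] 5.6917
down False False [ 0.6123 -0.2107  0.0326] [ 0.6  0.6 -0.1]
placed 0.06203330730801877 9.8
```

View pics/top1.png

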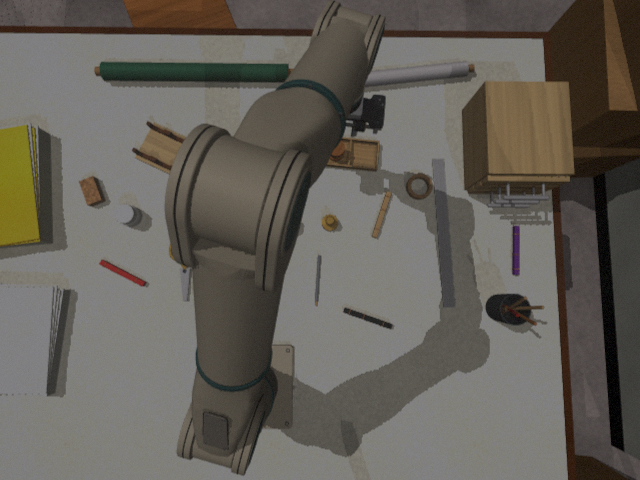

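The first reel sits in the left bay at about (340,150), and the jar at (128,214) hasn't moved. Next are the other reel and the weight.

```bash
python3 - <<'E'
from h import *
pick((.421,-.079),0,.027,.075)
place(off(T,TY,0,-.0375),TY,.033,.062)
pick((.423,-.195),0,.0165,.06)
place(D,0,.0215,.05)
snap('side','side2')
E
```

```text
Traceback (most recent call last):
  File "h.py", line 31, in pick
    ctrl.set_gripper(op); go(p,y,zup,zdn); ctrl.set_gripper(0); print('gap',ctrl.read_finger_gap())
                          ~~^^^^^^^^^^^^^
  File "h.py", line 26, in go
    h2=ctrl.move_linear([p[0],p[1],zdn],.06,max_force=mf)
bench.MotionError: the arm cannot follow that straight line within its joint ranges
```

```bash
python3 - <<'E'
from h import *
print(ctrl.read_q().round(2),ctrl.read_ee_pos(),ctrl.read_t())
for p,z in [((.421,-.079),.027),((.421,-.079),.057),((.423,-.195),.0165)]:
  for y in np.arange(-3,3.2,.4):
    q=ctrl.ik([*p,z],ori(y)); print(p,z,round(y,1),None if q is None else np.round(q,2))
E
```

```text
[ 0.12  0.6  -0.    2.24  0.    0.3   1.69] [ 0.42195996 -0.07953109  0.05683685] 11.8167
(0.421, -0.079) 0.027 -3.0 [ 0.22  0.67 -0.15  2.26  0.39  0.24  1.44]
(0.421, -0.079) 0.027 -2.6 [ 0.22  0.67 -0.15  2.26  0.39  0.24  1.84]
(0.421, -0.079) 0.027 -2.2 [ 0.23  0.67 -0.16  2.26  0.42  0.24  2.21]
(0.421, -0.079) 0.027 -1.8 [ 0.29  0.67 -0.24  2.25  0.59  0.27  2.44]
(0.421, -0.079) 0.027 -1.4 [ 0.35  0.68 -0.34  2.25  0.75  0.31  2.67]
(0.421, -0.079) 0.027 -1.0 [ 0.43  0.7  -0.46  2.25  0.89  0.37  2.93]
(0.421, -0.079) 0.027 -0.6 [-0.15  0.71  0.4   2.27 -0.91  0.33 -1.13]
(0.421, -0.079) 0.027 -0.2 [-0.15  0.71  0.4   2.27 -0.91  0.33 -0.73]
(0.421, -0.079) 0.027 0.2 [-0.15  0.71  0.4   2.27 -0.91  0.33 -0.33]
(0.421, -0.079) 0.027 0.6 [-0.23  0.74  0.53  2.27 -1.06  0.4   0.23]
(0.421, -0.079) 0.027 1.0 [-0.15  0.71  0.41  2.27 -0.92  0.33  0.48]
(0.421, -0.079) 0.027 1.4 [-0.09  0.69  0.3   2.26 -0.76  0.28  0.72]
(0.421, -0.079) 0.027 1.8 [-0.03  0.68  0.22  2.26 -0.58  0.25  0.94]
(0.421, -0.079) 0.027 2.2 [-0.03  0.68  0.22  2.26 -0.58  0.25  1.34]
(0.421, -0.079) 0.027 
[... 1689 characters left out ...]
195) 0.0165 -0.6 [-0.01  0.8   0.58  2.18 -1.04  0.48 -0.76]
(0.423, -0.195) 0.0165 -0.2 [-0.01  0.8   0.58  2.18 -1.04  0.48 -0.36]
(0.423, -0.195) 0.0165 0.2 [-0.04  0.82  0.64  2.18 -1.09  0.51  0.09]
(0.423, -0.195) 0.0165 0.6 [ 0.03  0.78  0.53  2.17 -0.98  0.44  0.38]
(0.423, -0.195) 0.0165 1.0 [ 0.1   0.75  0.41  2.17 -0.83  0.37  0.63]
(0.423, -0.195) 0.0165 1.4 [ 0.17  0.73  0.3   2.17 -0.67  0.33  0.87]
(0.423, -0.195) 0.0165 1.8 [ 0.23  0.72  0.21  2.17 -0.5   0.3   1.1 ]
(0.423, -0.195) 0.0165 2.2 [ 0.28  0.72  0.14  2.17 -0.33  0.28  1.33]
(0.423, -0.195) 0.0165 2.6 [ 0.33  0.71  0.07  2.17 -0.16  0.27  1.56]
(0.423, -0.195) 0.0165 3.0 [ 0.38  0.71 -0.    2.17  0.01  0.27  1.79]
```

```bash
python3 - <<'E'
s=open('h.py').read()
s=s.replace("""    h2=ctrl.move_linear([p[0],p[1],zdn],.06,max_force=mf)
""","""    try: h2=ctrl.move_linear([p[0],p[1],zdn],.06,max_force=mf)
    except ctrl.MotionError:
        q=ctrl.ik([p[0],p[1],zdn],ori(yy)); print('joint descent',np.abs(q-ctrl.read_q()).max()); assert np.abs(q-ctrl.read_q()).max()<.4; ctrl.move_j(q); h2=False
""")
s=s.replace("yy=best(P,y);","yy=y if EX else best(P,y);").replace("TY=-.093","EX=False\nTY=-.093")
open('h.py','w').write(s)
E
python3 - <<'E'
import h
from h import *
up(.17)
h.EX=True
pick((.421,-.079),1.0,.028,.075)
h.EX=False
place(off(T,TY,0,-.0375),TY,.034,.062)
snap('side','side2')
E
```

```text
down False False [ 0.4211 -0.0791  0.0281] [ 0.2 -0.9 -1.3]
gap 0.04521353341637388
gap up 0.04530328830683829 [-0.   0.2 -0.9] 16.6833
down False False [ 0.6053 -0.2854  0.0335] [-0.5 -0.5 -0.7]
placed 0.061629413404457774 20.1667
```

View pics/side2.png

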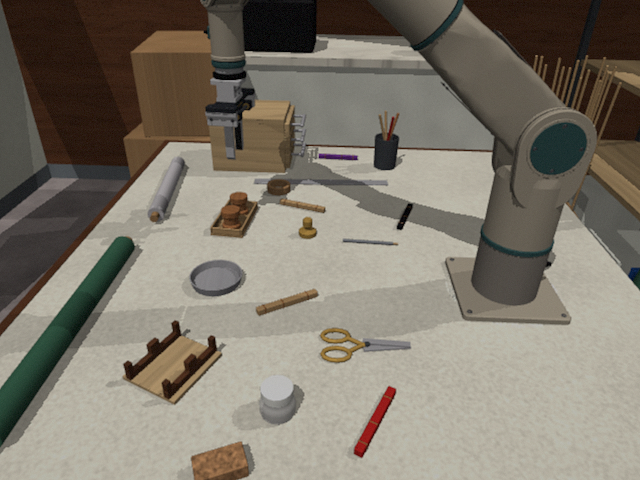

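Both reels are standing in the tray bays, at (230,214) and (238,202). The weight at (307,228) and the spars at (302,205) and (287,302) haven't been touched.

```bash
python3 - <<'E'
import h
from h import *
h.EX=True
pick((.4235,-.195),1.0,.0165,.06)
place(D,1.0,.0215,.05)
h.EX=False
pick((.4435,-.334),-.305,.004,.045)
place(off(K,RY,0,-.03),RY,.0255,.038)
snap('side','side3'); snap('top','top3')
E
```

```text
down False False [ 0.4234 -0.1952  0.0164] [ 0.2 -0.6  0.2]
gap 0.02296456901695436
gap up 0.023062256537462553 [-0.6  0.3 -1.8] 24.15
down False False [0.6009 0.0089 0.0212] [-0.1  0.2 -1.9]
placed 0.049980134292807406 27.8333
down False False [ 0.4433 -0.3342  0.0039] [ 0.6  0.1 -0.5]
gap 0.013832098031196593
gap up 0.013586587007473453 [ 0.  -0.1 -0.7] 32.3167
down False False [0.6073 0.2217 0.0254] [-0.   0.3 -0.1]
placed 0.03802267209547177 36.9667
```

View pics/side3.png

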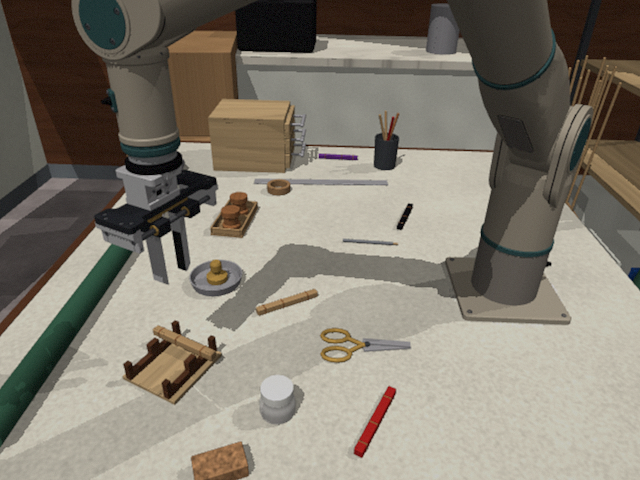

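```bash
python3 - <<'E'
import cv2
im=cv2.imread('pics/side3.png')
cv2.imwrite('pics/c3.png',cv2.resize(im[300:410,110:250],None,fx=5,fy=5,interpolation=cv2.INTER_CUBIC))
E
```

```text
(no output)
```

View pics/c3.png

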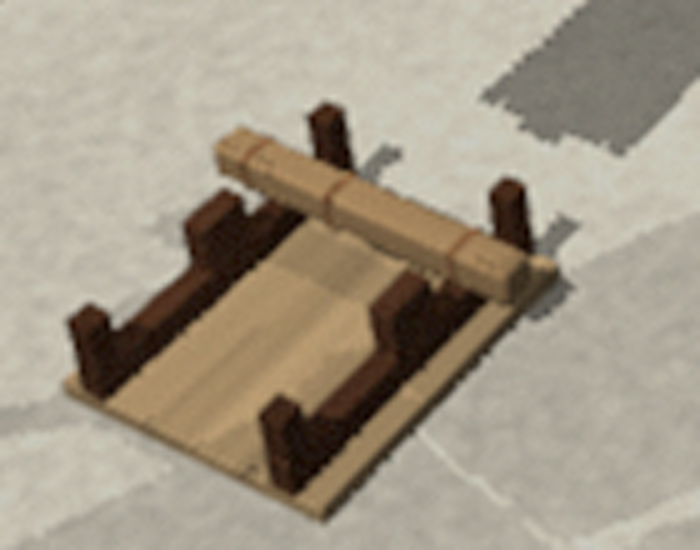

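The spar rests in the far lane on both crossbars, its ends at roughly crop pixels (235,150) and (520,280). Now the second spar.

```bash
python3 - <<'E'
import h
from h import *
pick((.4455,.0755),.517,.004,.045)
place(off(K,RY,0,.03),RY,.0255,.038)
p=ctrl.read_ee_pos(); ctrl.move_j(np.array([-1.335, 0.628, 0.038, 1.517, -0.027, 0.996, -0.02]))
snap('side','side4'); snap('top','top4')
for c in ['top','side']:
    if c=='side': ctrl.read_camera(c)
    else: ctrl.read_camera(c)
    f=lambda n:[(w(c,r['at']),r['confidence']) for r in ctrl.mark_of(c,n)]
    for n,C,y in [('spar_a',K,RY),('reel_a',T,TY),('weight',D,0),('paste_jar',np.zeros(2),0)]:
        for P,cf in f(n):
            if n!='paste_jar' and np.linalg.norm(P[:2]-C)>.12: continue
            print(c,n,round(cf,2),P.round(3),'local',(R.from_euler('z',-y).as_matrix()[:2,:2]@(P[:2]-C)).round(3))
print(ctrl.read_t())
import cv2
a=cv2.imread('pics/side4.png'); cv2.imwrite('pics/c4.png',cv2.resize(a[180:410,110:330],None,fx=2.6,fy=2.6,interpolation=cv2.INTER_CUBIC))
a=cv2.imread('pics/top4.png'); cv2.imwrite('pics/c5.png',cv2.convertScaleAbs(cv2.resize(a[110:230,110:390],None,fx=2.8,fy=2.8,interpolation=cv2.INTER_CUBIC),alpha=1.5))
E
```

```text
down False False [0.446  0.0755 0.0045] [ 0.1  0.6 -0. ]
gap 0.013591232819954587
gap up 0.013751679151387527 [-0.2  0.5  0.2] 41.2167
down False False [0.6327 0.276  0.0252] [-1.3 -0.6 -0.4]
placed 0.037946078017481816 44.875
top spar_a 0.7 [0.633 0.274 0.027] local [0.001 0.029]
top spar_a 0.64 [0.609 0.22  0.026] local [ 0.002 -0.031]
top reel_a 0.91 [ 0.606 -0.286 -0.002] local [ 0.    -0.039]
top reel_a 0.66 [ 0.616 -0.211  0.004] local [0.004 0.038]
top weight 0.62 [0.603 0.014 0.005] local [0.002 0.005]
top paste_jar 0.94 [0.432 0.333 0.   ] local [0.432 0.333]
top paste_jar 0.7 [0.621 0.257 0.002] local [0.621 0.257]
side spar_a 0.91 [0.608 0.219 0.026] local [ 0.002 -0.032]
side spar_a 0.64 [0.634 0.275 0.027] local [0.002 0.03 ]
side reel_a 0.95 [ 0.611 -0.214  0.01 ] local [-0.002  0.034]
side reel_a 0.83 [ 0.61  -0.286  0.008] local [ 0.004 -0.038]
side weight 0.67 [0.607 0.001 0.006] local [ 0.006 -0.008]
side paste_jar 0.83 [ 0.438  0.327 -0.003] local [0.438 0.327]
47.4917
```

View pics/c4.png

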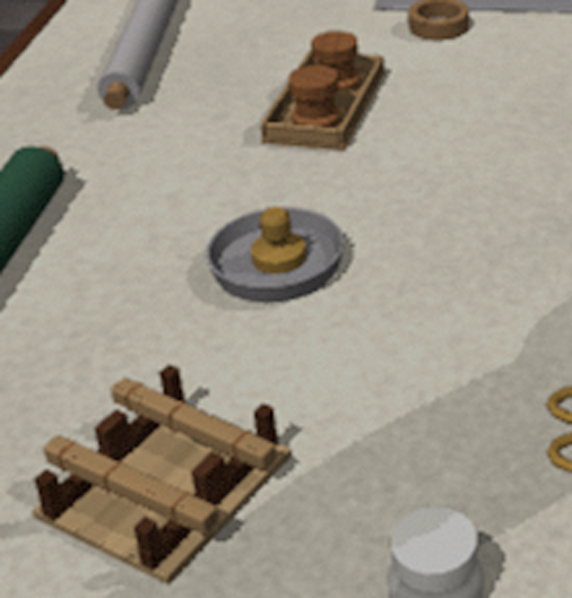

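View pics/c5.png

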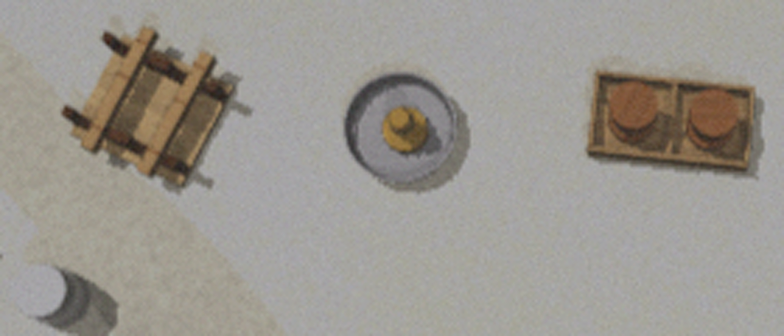

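Both spars lie across both combs, at crop pixels (120,90) and (180,115). The weight stands in the dish at (403,128), and each bay holds one upright reel, at (633,105) and (713,113). The jar hasn't moved.

```bash
python3 -c "
from h import *
ctrl.hand_in(); print(ctrl.read_t())"
```

```text
the job is handed in; nothing more can be done
the job is handed in; nothing more can be done
```

The bench is sorted and the job is handed in, at about 47.5 s of the 112 s allowed. Both pale spars are in the rack lanes, both reels stand in the tray bays, and the weight stands in the dish. I left the jar and the red, black and purple look-alikes alone.

- **Failed move:** the first descent onto the second reel was refused because it ran into a joint limit. I approached it again with the gripper turned, and that worked.
- **Final checks, from both cameras:**
  - **Spars:** within about 2 mm of their lane centres and 26–27 mm high, as they should be. They look parallel to the lanes, though I didn't measure their angle after placing.
  - **Reels:** within about 4 mm of their bay centres, and upright in the pictures.
  - **Weight:** within about 10 mm of the dish centre.
  - **Jar:** within about 7 mm of its first reading, which is detector noise; nothing touched it.
- **Disagreements:**
  - The two cameras differed by about 13 mm on the weight's sideways position (+5 against −8 mm). Both are well inside the 30 mm limit.
  - The top camera's jar search also reported a false second jar at the rack, which I ignored.

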